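Pack the refractometer and pen tester into their case

TASK

Pack up the two instruments: lay the hand refractometer and the pen tester flat and right way up in the bays made for them in the open case, both with their thick ends (the eyecup and the battery end) at the same end of the case, where the bays are wide; set them down rather than drop them. Then fit the loose lid on the case, press it firmly down with a push of about 10 N so that it sits level and closed all round, and let go. Leave the jars, the spoon and the meter where they are.

Things in the scene. Friction and masses are not known exactly. Their poses are not given: they have to be found in the camera images.
- case: open black instrument case 200 (x) x 170 (y) x 60 mm high, walls 5 mm; it cannot shift. Origin: centre of its underside, z up, x along its length. Insert: grey floor 8 mm above the underside; light blocks, tops at 22 mm, bound two bays along x, both with their wide end at -x. No blocks across the middle (x -35 to +35 mm): a finger channel from wall to wall.
- bay_long (a point): middle of the floor of the long bay, for the refractometer: case frame (0, +36, 8) mm. Bay 182 mm long (x -91 to +91), 48 mm wide at the -x end, 34 mm wide at the +x end. Axes as the case.
- bay_short (a point): middle of the floor of the short bay, for the pen: case frame (0, -36, 8) mm. Bay 154 mm long (x -77 to +77), 40 mm wide at the -x end, 27 mm wide at the +x end. Axes as the case.
- refractometer: hand refractometer, 172 mm long, 0.22 kg. From -x: octagonal rubber eyecup 40 mm across flats, 26 long; round rubber grip 27 mm in diameter (x -60 to +22), axis 20 mm up; neck; at +x a metal prism head 26 wide, 32 high, clear plate on top. Origin: under mid-length at the support (balances within 10 mm of it), z up. Laid right: origin on bay_long, x along the case's x.
- eyecup (a point): centre of the eyecup's outer face, refractometer frame (-86, 0, 20) mm: its thick end
- pen: pen tester, 144 mm long, 0.10 kg, flat underside. From -x: black battery end 32 wide, 24 high, 30 long; body 26 wide, 23 high (x -42 to +38) with a small display on top; probe cap 19 wide, 19 high. Origin: middle of the underside (balances within 10 mm of it), z up. Laid right: origin on bay_short, x along the case's x.
- battery_end (a point): centre of the pen's battery-end face, pen frame (-72, 0, 12) mm: its thick end
- lid: loose black lid, 0.20 kg, at first flat on the table, right side up. Plate 200 (x) x 170 (y) x 4 mm; lip below it 182 x 152, 8 mm deep, goes inside the case's mouth (190 x 160); grip bar on top along x, 90 long, 18 wide. Origin: centre of the lip's lower edge; plate top at 12 mm, bar top at 40 mm. Seated: origin 52 mm above the case's underside. Either way round.
- jar0: full jar of preserve with white lid, 72 mm in diameter, 105 mm high, 0.5 kg; origin under its centre. Bystander.
- jar1: jar like jar0. Bystander.
- jar2: lower jar, 68 mm in diameter, 78 mm high, brass-coloured lid; origin under its centre. Bystander.
- jar3: jar like jar0, without label. Bystander.
- jar4: jar like jar0. Bystander.
- spoon: steel tasting spoon, 180 mm long, lying at the far side. Bystander.
- meter: hand-held meter, white with green face, 190 x 75 x 34 mm, lying on the table; origin under its centre. Bystander.

How it is judged:
On the way, in this order (a step that is already met when the one before it is completed fails the run):
1. the refractometer and the pen lie flat in their bays, thick ends at the wide end, let go (horizontal distance between refractometer and bay_long below 0.015 m and z of refractometer in the frame of bay_long below 0.005 m and angle between each of refractometer, pen's own z axis and vertical below 0.12 rad and x of each of eyecup, battery_end in the frame of case below -0.05 m and horizontal distance between pen and bay_short below 0.015 m and z of pen in the frame of bay_short below 0.005 m and contact force between the fingers and refractometer below 0.1 N and contact force between the fingers and pen below 0.1 N), for 0.2 s.
2. the lid is pressed down: seated level on the case and bearing on it with more than 5 N (horizontal distance between lid and case below 0.008 m and angle between lid's own z axis and vertical below 0.03 rad and angle between the x axis of lid and the x axis of case, either way round below 0.08 rad and z of lid in the frame of case between 0.0495 and 0.0545 m and contact force between lid and case above 5 N), for 0.15 s.
At the end, for the whole second after the job is handed in: refractometer and pen each flat and right way up on the floor of their own bay (15 mm, 0.12 rad, 5 mm up), thick ends at the case's -x end; lid seated on the rim: centred within 8 mm, tilt under 0.03 rad, turn under 0.08 rad, within 2.5 mm of fully down; all at rest (horizontal distance between refractometer and bay_long below 0.015 m and z of refractometer in the frame of bay_long below 0.005 m and angle between each of refractometer, pen's own z axis and vertical below 0.12 rad and x of each of eyecup, battery_end in the frame of case below -0.05 m and horizontal distance between pen and bay_short below 0.015 m and z of pen in the frame of bay_short below 0.005 m and horizontal distance between lid and case below 0.008 m and angle between lid's own z axis and vertical below 0.03 rad and angle between the x axis of lid and the x axis of case, either way round below 0.08 rad and z of lid in the frame of case between 0.0495 and 0.0545 m and linear speed of each of lid, refractometer, pen below 0.02 m/s); the robot touches nothing.
It fails at once if the refractometer or the pen is dropped from more than about 15 mm ((contact force between anything else and refractometer below 0.02 N and linear speed of refractometer above 0.55 m/s) or (contact force between anything else and pen below 0.02 N and linear speed of pen above 0.55 m/s)).
It fails at once if a bystander is shifted by more than 30 mm or knocked over (distance of any of jar0, jar1, jar2, jar3, jar4, spoon, meter from where it was at the start of the episode above 0.03 m or angle between any of jar0, jar1, jar2, jar3, jar4's own z axis and vertical above 0.5 rad).
It also fails if it takes over 72 s, if anything falls off the work surface, if the arm or the gripper's body presses on something with over 40 N, if the wrist force passes 120 N, or if a joint passes its speed limit or range.

ROBOT

A 6-joint arm with a two-finger parallel gripper is mounted at the origin on the work surface. World frame = base frame: x ahead of the robot, y to its left, z up, the work surface at z = 0. Lengths are in m, angles in rad, forces in N, time in s.
With the tool pointing down it reaches from about 0.375 to 0.975 m from the base axis. Payload 3.8 kg.
Tool frame: the origin (TCP) lies at the centre of the arm's flange, where the gripper is bolted on; the fingertips stand 173 mm ahead of it and the grasp point (between the pads) lies 155 mm ahead of it (bot.tip_reach is the distance from the TCP to the fingertips, in m); z points along the fingers, y is the line along which they close (so a half turn about z gives the same grasp; the last joint's range is limited). The gripper opens to 85 mm and grips with 20 to 120 N. Pads are 22 mm wide; open, the fingers measure 114 mm over their backs; the gripper's body (76 mm by 85 mm) begins 54 mm behind the grasp point. The pads swing forward as they close: fully open they stand 13 mm farther back than shut.
Start: joints at [-1.253, 0.264, 1.604, -0, 1.274, -0.037], TCP at [0.234, -0.633, 0.405] pointing down, gripper open.
Joint ranges: [-2.63, 2.63], [-0.94, 2.18], [0.31, 2.57], [-1.31, 4.45], [0, 2.66], [-2.55, 2.55]. Speed limits (rad/s): [2.57, 2.57, 3.14, 3.14, 3.14, 3.14].

INTERFACE

Orientations are given as a rotation vector (axis times angle).
In Python, from workcell import bot gives the robot as it stands.
- The arm moves only by the tool drive_tool, never from a script. Its arguments are lists of equal length, an entry for each row: "claw": the finger opening in mm, from 0 to 85.4; "slide": the shift along the world's x, y, z each as a share of 0.5 m, from -1 to 1, a list of three; "yaw": the turn about the world's z as a share of 180 degrees, from -1 to 1. A call has 1 to 8 rows; each row is the pose to reach, as a shift and turn from the pose commanded when the call began, turning the shorter way round; what a row does not reach only later rows make up. A row lasts 1/12 s, in which the tool goes at most 41.7 mm and 7.16 degrees, less where a joint would pass 70% of its speed; a pose out of reach is approached as far as the arm can. A call with a number of a shift or a turn outside -1 to 1 is refused whole. A call with a gripper value outside its range is refused whole. The fingers move at their own pace and stop on an object; "newtons" is the grip in N (left out, the last holds). Time passes only in rows, so rows that repeat a pose let the fingers close. It gives the time, the measured TCP pose, the force, the opening and the grip force at its end, in the units of the state.
- bot.read_state(): the state, without advancing time (a new reading comes with each control period).
- bot.read_camera(name): name is "scene" or "side" or "wrist"; returns a dict with "color" (420x560x3 uint8, red, green, blue), "depth" (420x560 float32, m along the optical axis (not along the pixel's ray), 0 where there is no reading), "mtx" (3x3 intrinsics, pixels), "k1" (the pictures are not rectified: a ray, as slopes to the right and down, at radius r is drawn at 1 + k1 r^2 times it, then the intrinsics apply), "eye" and "rotation" of the camera in the world. Camera axes: x right, y up, looking along -z (the intrinsics and any distortion apply to the point x, -y, -z); pixel columns grow to the right and rows downward; lengths in m; the calibration is good to about 2 mm. A picture is of the moment at which its call begins.
- bot.finish_job(): hands the job in; it is judged then, once.
The state is a dict: "time": time; "q": joint angles; "joint_vel": joint speeds; "joint_torque": joint torques, N m; "tool_pos": TCP position; "tcp_rot": TCP orientation; "wrist_force": force on the tool from outside, world axes, zero at the start; "torque": the same for the moment, N m; "width": opening from 0.0 (shut) to 1.0 (fully open); "grip_force": force on a finger pad.
Only numpy, scipy, OpenCV 4.12 (cv2) and the standard library are available. Lean on these libraries where they do the work, as an engineer would, in place of code of your own. Each camera call takes 0.05 s, during which the arm holds its last target. There are 200 camera calls.

## Working session

There is one attempt and no reset: what is moved stays moved. The work goes in short steps, Python scripts to look and compute and a tool call to move; the robot and the scene stay as the last step left them, time stands still between calls to the robot, and variables do not carry over. Pictures are saved under pics/ and viewed, at most 10 in all, crops included, and the job is handed in when it is done.

Besides the shell and the picture viewer there is one more tool, called after ">>>" by a JSON object that holds its "name" and its "arguments", one argument or row to a line. drive_tool: Moves the arm, as the interface text tells. Shift numbers are shares of 0.5 m and turn numbers shares of 180 degrees, none past 1 either way. Its arguments: {"type":"object","properties":{"claw":{"type":"array","items":{"type":"number"}},"slide":{"type":"array","items":{"type":"array","items":{"type":"number"}}},"yaw":{"type":"array","items":{"type":"number"}},"newtons":{"type":"number"}},"required":["claw","slide","yaw"]}

```bash
mkdir -p pics
cat > h.py <<'E'
import numpy as np, cv2, pickle
from workcell import bot
def grab(name,tag):
    c=bot.read_camera(name); pickle.dump(c,open(f'pics/{tag}.pkl','wb'))
    cv2.imwrite(f'pics/{tag}.png',c['color'][...,::-1]); return c
def load(tag): return pickle.load(open(f'pics/{tag}.pkl','rb'))
def rays(c,uv):
    K=c['mtx'];uv=np.float64(uv).reshape(-1,2)
    d=np.c_[(uv[:,0]-K[0,2])/K[0,0],(uv[:,1]-K[1,2])/K[1,1]]; s=d.copy()
    for _ in range(20): s=d/(1+c['k1']*(s**2).sum(1,keepdims=True))
    R=np.array(c['rotation']); R=R if R.shape==(3,3) else cv2.Rodrigues(R)[0]
    return np.c_[s[:,0],-s[:,1],-np.ones(len(s))]@R.T
def onz(c,uv,z):
    r=rays(c,uv);e=np.array(c['eye']);return e+r*((z-e[2])/r[:,2])[:,None]
def dep(c,uv):
    return np.array(c['eye'])+rays(c,uv)*np.array([c['depth'][int(v),int(u)] for u,v in uv])[:,None]
def cloud(c):
    h,w=c['depth'].shape;g=np.mgrid[0:h,0:w];uv=np.c_[g[1].ravel(),g[0].ravel()]
    return (np.array(c['eye'])+rays(c,uv)*c['depth'].reshape(-1,1)).reshape(h,w,3)
E
python3 - <<'E'
from h import *
s=grab('scene','s0');d=grab('side','d0');w=grab('wrist','w0')
for c in(s,d,w):print(c['eye'],np.round(c['rotation'],3).tolist(),c['mtx'][0],c['k1'],(c['depth']>0).mean())
print(bot.read_state())
cv2.imwrite('pics/all.png',cv2.resize(np.hstack([s['color'],d['color']])[...,::-1],(800,300)))
E
```

```text
[ 1.2626762  -0.08428751  0.67027004] [0.669, 0.596, 1.32] [383.61189022   0.         279.50781489] 0.007425361924145508 0.996062925170068
[0.25198423 0.93962699 0.89242382] [0.177, -1.188, -2.591] [457.64859037   0.         276.58698178] -0.11940596720212171 0.9961267006802721
[ 0.30350666 -0.60652946  0.37113284] [-0.257, 0.182, -1.207] [375.75858684   0.         281.7311204 ] -0.047609468254376335 0.9960076530612245
{'time': 0.15, 'q': array([-1.25289395e+00,  2.64585610e-01,  1.60511654e+00,  9.21973165e-06,
        1.27370238e+00, -3.69016934e-02]), 'joint_vel': array([ 1.96217893e-03, -2.84524735e-03, -3.70842832e-03,  8.34905662e-04,
        1.40458126e-05,  1.32545712e-03]), 'joint_torque': array([ 7.82799088e-05, -5.15904415e+01, -3.67959416e+01, -1.53322621e-04,
        8.02431110e-03,  2.94685044e-06]), 'tool_pos': array([ 0.23441012, -0.63269041,  0.40361366]), 'tcp_rot': array([-3.09052053e+00, -5.54085217e-01,  3.84633519e-04]), 'wrist_force': array([-0.13797957,  0.47185783,  0.16692412]), 'torque': array([ 0.0213956 ,  0.0307807 , -0.03928919]), 'grip_force': 0.0, 'width': 1.0035307996065421}
```

View pics/s0.png

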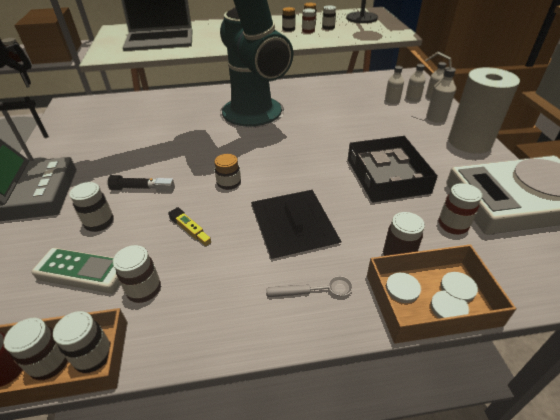

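View pics/d0.png

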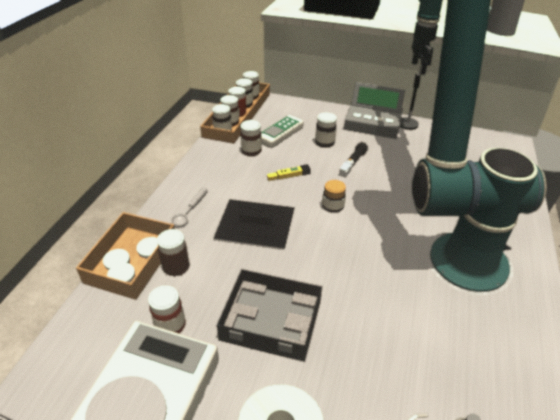

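The scene view shows the refractometer at (110–172,183) with its eyecup on the left, the pen at (172,212)–(210,240) with its battery end upper left, the lid at about (295,222) and the case at about (392,167). The side view shows the case at about (272,313), the lid at (256,222), the pen at (288,172) and the refractometer at (353,158). I'll enlarge these.

Run:
```python
from h import *
s=load('s0');d=load('d0')
def crop(c,u,v,w,h,f): return cv2.resize(np.ascontiguousarray(c['color'][v:v+h,u:u+w,::-1]),None,fx=f,fy=f,interpolation=cv2.INTER_CUBIC)
a=np.vstack([crop(s,100,165,120,90,3.3333),crop(s,340,130,120,90,3.3333)])
b=np.vstack([crop(d,255,130,120,90,3.3333),crop(d,215,265,120,90,3.3333)])
im=np.hstack([a,b]);cv2.imwrite('pics/c0.png',np.clip(im*1.5,0,255).astype('uint8'));print(im.shape)
for n,c,P in(('s',s,[(118,183),(140,183),(165,183),(177,215),(192,227),(206,238),(295,222),(392,167)]),('d',d,[(362,150),(353,158),(345,168),(303,170),(288,172),(272,175),(256,222),(272,313)])):
    print(n,np.round(dep(c,P),3).tolist())
```

```text
(600, 800, 3)
s [[0.385, -0.402, 0.027], [0.399, -0.341, 0.029], [0.416, -0.273, 0.033], [0.539, -0.239, 0.024], [0.587, -0.202, 0.023], [0.625, -0.17, 0.018], [0.63, 0.041, 0.04], [0.426, 0.363, 0.009]]
d [[0.367, -0.39, 0.03], [0.387, -0.327, 0.033], [0.401, -0.259, 0.036], [0.53, -0.221, 0.024], [0.572, -0.196, 0.024], [0.619, -0.175, 0.016], [0.59, 0.057, 0.023], [0.453, 0.327, 0.009]]
```

View pics/c0.png

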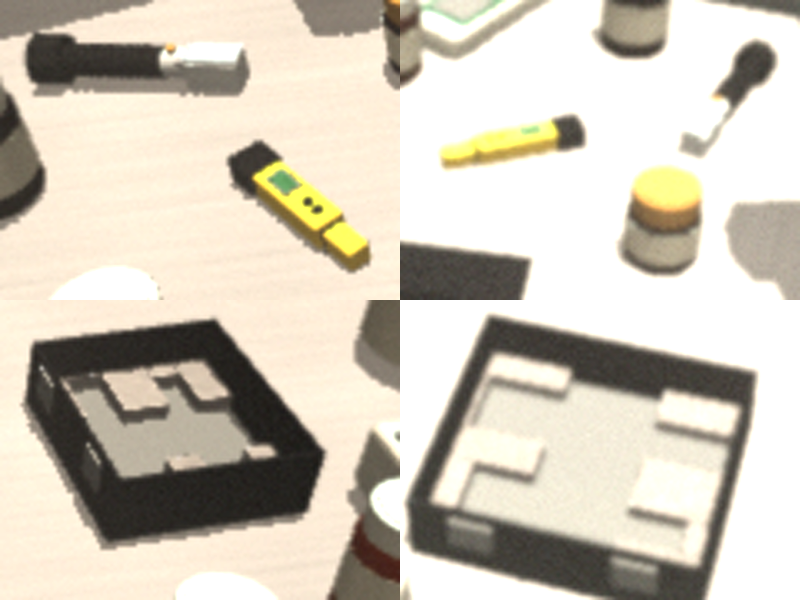

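```bash
cat >> h.py <<'E'
def rect(tag,box,zlo,zhi):
    P=cloud(load(tag)).reshape(-1,3)
    m=(P[:,0]>box[0])&(P[:,0]<box[1])&(P[:,1]>box[2])&(P[:,1]<box[3])&(P[:,2]>zlo)&(P[:,2]<zhi)
    Q=P[m]; r=cv2.minAreaRect(np.float32(Q[:,:2]*1000)); return Q,r
def show(tag,n,*a):
    Q,r=rect(tag,*a); print(tag,n,len(Q),'c',np.round(r[0],1),'size',np.round(r[1],1),'ang',round(r[2],1),'zp50,98',np.round(np.percentile(Q[:,2],[50,98])*1000,1))
E
python3 - <<'E'
from h import *
for t in('s0','d0'):
    show(t,'case rim',(.25,.6,.2,.5),.05,.075)
    show(t,'blocks',(.3,.58,.22,.47),.017,.029)
    show(t,'lid plate',(.45,.75,-.1,.18),.006,.018)
    show(t,'lid bar',(.45,.75,-.1,.18),.03,.05)
    show(t,'refr',(.33,.45,-.46,-.2),.018,.06)
    show(t,'pen',(.49,.67,-.28,-.12),.012,.04)
# block positions
for t,c in(('s0',load('s0')),('d0',load('d0'))):
    Q,_=rect(t,(.3,.58,.22,.47),.019,.027)
    g,n=np.unique(np.round(Q[:,:2]/.01).astype(int),axis=0,return_counts=True)
    im=np.zeros((30,30),int)
    for (a,b),k in zip(g,n):
        if 0<=a-30<30 and 0<=b-20<30: im[a-30,b-20]=k
    print(t,'rows x .30.., cols y .20..');print('\n'.join(''.join('#' if v>3 else '+' if v>0 else '.' for v in r) for r in im))
s=load('s0')
cs=[(73,20),(0,0)]
D=load('d0')
uv=[(242,269.5),(321.5,287),(305,353),(218,334)]
print('d rim corners',np.round(onz(D,uv,.06),3).tolist())
uv=[(349.5,143),(405,136),(437,176),(372,200)]
print('s rim?',np.round(onz(s,uv,.06),3).tolist())
E
```

```text
s0 case rim 1068 c [474.4 375.2] size [257.9 245.1] ang 1.6 zp50,98 [58.3 69.9]
s0 blocks 968 c [450.4 339.5] size [202.6 174.5] ang 2.4 zp50,98 [22.2 28.6]
s0 lid plate 3680 c [594.7  43.5] size [202.5 170.9] ang 7.2 zp50,98 [11.8 14.6]
s0 lid bar 230 c [594.9  42.8] size [91.2 18.5] ang 6.9 zp50,98 [39.3 42.2]
s0 refr 619 c [ 384.4 -340.8] size [172.8  42.5] ang 80.8 zp50,98 [30.2 40.3]
s0 pen 509 c [ 572.5 -208.4] size [143.9  31.2] ang 37.6 zp50,98 [21.9 25.5]
d0 case rim 1462 c [476.9 377.4] size [256.3 239.3] ang 2.7 zp50,98 [59.9 70.9]
d0 blocks 1881 c [449.  344.4] size [199.3 172.3] ang 1.9 zp50,98 [23.1 28.3]
d0 lid plate 2588 c [607.3  41.4] size [270.1 279.3] ang 89.5 zp50,98 [13.1 16.7]
d0 lid bar 222 c [596.7  47.6] size [90.  22.6] ang 8.2 zp50,98 [39.8 43.5]
d0 refr 337 c [ 386.9 -337.7] size [180.2  39.1] ang 78.1 zp50,98 [32.4 42.7]
d0 pen 321 c [ 573.3 -204.4] size [142.4  37. ] ang 36.3 zp50,98 [22.1 27.9]
s0 rows x .30.., cols y .20..
..............................
..............................
..............................
..............................
......
[... 1257 characters left out ...]
......
......#................#......
......#................#......
......#+...............#......
......#+...............#......
......+#...............#......
......###....+###......#......
......###+...+###......#......
......+##+...####...+..#......
......+##+...+###...+..#......
......+###...+#######..#......
.......###+++########..#......
......+###########+....+......
..............................
..............................
..............................
..............................
d rim corners [[0.55, 0.264, 0.06], [0.355, 0.257, 0.06], [0.346, 0.437, 0.06], [0.534, 0.451, 0.06]]
s rim? [[0.358, 0.252, 0.06], [0.351, 0.422, 0.06], [0.548, 0.427, 0.06], [0.608, 0.233, 0.06]]
```

>>> {"name": "drive_tool", "arguments": {
  "claw": [85, 85, 85, 85, 85, 85, 85, 85],
  "slide": [
    [0.3, 0.59, 0],
    [0.3, 0.59, 0],
    [0.3, 0.59, 0],
    [0.3, 0.59, 0],
    [0.3, 0.59, 0],
    [0.3, 0.59, 0],
    [0.3, 0.59, 0],
    [0.3, 0.59, 0]
  ],
  "yaw": [0.3, 0.3, 0.3, 0.3, 0.3, 0.3, 0.3, 0.3],
  "newtons": 60
}}

```text
time: 0.82
tool_pos: [0.3848, -0.3358, 0.4044]
tcp_rot: [-2.498, -1.905, -0.0]
wrist_force: [0.4, 0.5, 0.1]
width: 0.995
grip_force: 0.0
```

>>> {"name": "drive_tool", "arguments": {
  "claw": [85, 85, 85, 85, 85],
  "slide": [
    [0, 0, 0],
    [0, 0, 0],
    [0, 0, 0],
    [0, 0, 0],
    [0, 0, 0]
  ],
  "yaw": [0.03, 0.03, 0.03, 0.03, 0.03]
}}

```text
time: 1.23
tool_pos: [0.384, -0.3389, 0.4046]
tcp_rot: [-2.414, -2.01, 0.0]
wrist_force: [0.5, 0.2, -0.4]
width: 0.993
grip_force: 0.0
```

```bash
cat >> h.py <<'E'
def phi():
    s=bot.read_state();R=cv2.Rodrigues(s['tcp_rot'])[0];return s['tool_pos'],np.degrees(np.arctan2(R[1,1],R[0,1]))
E
python3 - <<'E'
from h import *
print(phi()); w=grab('wrist','w1')
show('w1','refr',(.33,.45,-.46,-.22),.015,.06)
P=cloud(w).reshape(-1,3)
Q=P[(P[:,0]>.3)&(P[:,0]<.5)&(P[:,1]>-.45)&(P[:,1]<-.24)&(P[:,2]>.02)&(P[:,2]<.06)]
if len(Q):
  m=Q[:,:2].mean(0);U=np.linalg.svd(Q[:,:2]-m,full_matrices=False)[2][0];print('pca',m,np.degrees(np.arctan2(*U[::-1])))
for t in('s0','d0'):
  P=cloud(load(t)).reshape(-1,3);T=P[(P[:,2]>.07)&(P[:,2]<.115)&(P[:,0]>.3)&(P[:,0]<.8)&(P[:,1]>-.55)&(P[:,1]<.5)]
  im=np.zeros((60,110),np.uint8);i=((T[:,:2]-[.3,-.55])*100).astype(int);np.add.at(im,(i[:,0].clip(0,59),i[:,1].clip(0,109)),1)
  n,l,st,ce=cv2.connectedComponentsWithStats((im>1).astype('uint8'));print(t,[(np.round(c[::-1]/100+[.305,-.545],2).tolist(),int(s[4])) for c,s in zip(ce,st)][1:])
E
```

```text
(array([ 0.38403443, -0.3389393 ,  0.40457576]), np.float64(-10.453656399686492))
w1 refr 5548 c [ 385.6 -341.4] size [171.9  39.9] ang 77.7 zp50,98 [30.2 39. ]
pca [ 0.39974631 -0.35352808] -76.15385771741283
s0 [([0.4, -0.11], 37), ([0.51, -0.44], 48), ([0.58, 0.49], 8), ([0.67, 0.42], 46), ([0.65, 0.49], 2), ([0.68, 0.5], 1), ([0.7, 0.49], 2), ([0.74, -0.3], 48), ([0.74, 0.26], 49)]
d0 [([0.4, -0.1], 39), ([0.51, -0.43], 46), ([0.62, 0.49], 28), ([0.67, 0.43], 45), ([0.74, -0.3], 45), ([0.74, 0.27], 44)]
```

View pics/w1.png

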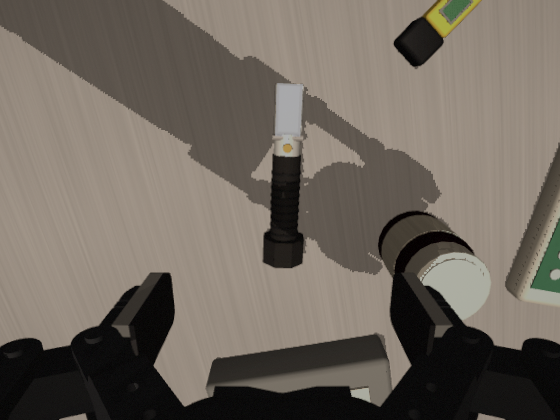

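The wrist view shows the refractometer with its eyecup centred at (283,250) and its prism end at (289,97). There is a free gap on both sides of the grip, and the jar to the right is clear of it.

```bash
cat >> h.py <<'E'
def axis(tag,box,zlo,zhi,a0):
    Q,r=rect(tag,box,zlo,zhi); a=np.radians(a0); c=np.array(r[0])/1000
    for _ in range(5):
        u=np.array([np.cos(a),np.sin(a)]);n=np.array([-u[1],u[0]]);s=(Q[:,:2]-c)@u;t=(Q[:,:2]-c)@n
        B=[(x,(np.percentile(k,2)+np.percentile(k,98))/2) for x in np.arange(-.08,.08,.005) for k in [t[abs(s-x)<.0025]] if len(k)>10]
        p=np.polyfit(*np.array(B).T,1); a+=np.arctan(p[0]); c=c+n*p[1]
    s=(Q[:,:2]-c)@u; e=np.percentile(s,[.3,99.7]); c=c+u*e.mean()
    print(tag,'axis centre',np.round(c*1000,1),'yaw',round(np.degrees(a),2),'len',round(np.ptp(e)*1000,1)); return c,a
E
python3 - <<'E'
from h import *
for t in('w1','s0','d0'): axis(t,(.33,.45,-.46,-.24),.012,.06,79)
for t in('s0','d0'): axis(t,(.49,.67,-.28,-.12),.010,.04,37)
w=load('w1');print(np.round(onz(w,[(283,268),(289,84)],.02),4).tolist())
E
```

```text
w1 axis centre [ 385.9 -341.4] yaw 77.44 len 170.7
s0 axis centre [ 391.1 -341.8] yaw 79.07 len 172.0
d0 axis centre [ 385.5 -338.7] yaw 77.1 len 176.3
s0 axis centre [ 573.7 -209.4] yaw 36.39 len 142.8
d0 axis centre [ 573.4 -203.6] yaw 35.38 len 141.0
[[0.3665, -0.435, 0.02], [0.4045, -0.2583, 0.02]]
```

>>> {"name": "drive_tool", "arguments": {
  "claw": [85, 85, 85, 85, 85, 85, 85, 85],
  "slide": [
    [0.004, -0.005, -0.08],
    [0.004, -0.005, -0.16],
    [0.004, -0.005, -0.24],
    [0.004, -0.005, -0.32],
    [0.004, -0.005, -0.38],
    [0.004, -0.005, -0.42],
    [0.004, -0.005, -0.457],
    [0.004, -0.005, -0.457]
  ],
  "yaw": [-0.012, -0.012, -0.012, -0.012, -0.012, -0.012, -0.012, -0.012]
}}

```text
time: 1.95
tool_pos: [0.3841, -0.3396, 0.1718]
tcp_rot: [-2.445, -1.959, 0.002]
wrist_force: [-0.8, 0.9, 0.0]
width: 0.993
grip_force: 0.0
```

>>> {"name": "drive_tool", "arguments": {
  "claw": [20, 20, 20, 20, 20, 20, 20, 20],
  "slide": [
    [0, 0, 0],
    [0, 0, 0],
    [0, 0, 0],
    [0, 0, 0],
    [0, 0, 0],
    [0, 0, 0],
    [0, 0, 0],
    [0, 0, 0]
  ],
  "yaw": [0, 0, 0, 0, 0, 0, 0, 0],
  "newtons": 60
}}

```text
time: 2.62
tool_pos: [0.3871, -0.3411, 0.1779]
tcp_rot: [2.447, 1.966, 0.0]
wrist_force: [-1.2, 0.5, 6.0]
width: 0.293
grip_force: 58.8
```

>>> {"name": "drive_tool", "arguments": {
  "claw": [20, 20, 20, 20, 20, 20, 20, 20],
  "slide": [
    [0, 0, 0.02],
    [0, 0, 0.05],
    [0, 0, 0.1],
    [0, 0, 0.17],
    [0, 0, 0.25],
    [0, 0, 0.33],
    [0, 0, 0.4],
    [0, 0, 0.44]
  ],
  "yaw": [0, 0, 0, 0, 0, 0, 0, 0]
}}

```text
time: 3.28
tool_pos: [0.3869, -0.3406, 0.4018]
tcp_rot: [2.444, 1.964, 0.002]
wrist_force: [1.5, -1.0, -2.4]
width: 0.298
grip_force: 59.3
```

>>> {"name": "drive_tool", "arguments": {
  "claw": [20, 20, 20],
  "slide": [
    [0, 0, 0],
    [0, 0, 0],
    [0, 0, 0]
  ],
  "yaw": [0, 0, 0]
}}

```text
time: 3.53
tool_pos: [0.3858, -0.3397, 0.3946]
tcp_rot: [-2.447, -1.966, 0.0]
wrist_force: [-0.2, 0.2, -3.3]
width: 0.295
grip_force: 59.3
```

Run:
```python
from h import *
p,a=phi();print(p,a); w=grab('wrist','w2')
z=p[2]-.155
P=cloud(w);m=(P[...,2]>.15)&(P[...,2]<.29)
c,a=axis('w2',(.33,.45,-.46,-.24),.17,.29,77.5)
Q,_=rect('w2',(.33,.45,-.46,-.24),.17,.29)
s=(Q[:,:2]-c)@[np.cos(a),np.sin(a)]
for x in(-.08,-.07,-.03,.05,.07,.08): k=Q[abs(s-x)<.003,2]; print(x,np.round(np.percentile(k,[5,95])*1000,1) if len(k) else 0, len(k))
```

```text
[ 0.38584688 -0.33973823  0.39461941] -12.424775464098
w2 axis centre [ 390.7 -313.7] yaw 77.55 len 117.2
-0.08 0 0
-0.07 0 0
-0.03 [243.6 279. ] 3075
0.05 [242.3 248.2] 1760
0.07 0 0
0.08 0 0
```

View pics/w2.png

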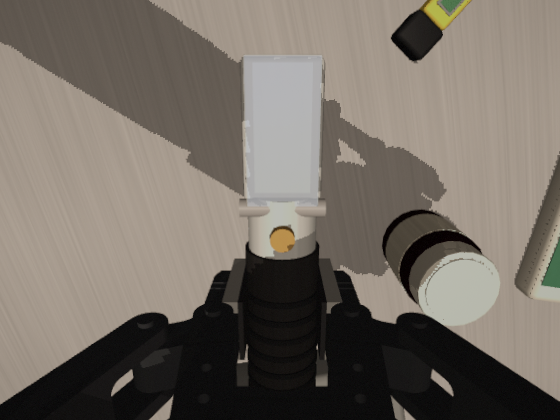

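The wrist view shows the refractometer held centrally between the fingers: the prism head spans (243–323, 56–200) and points straight ahead. I'll check its pitch against how it lay on the table.

Run:
```python
from h import *
u=np.array([np.cos(np.radians(77.5)),np.sin(np.radians(77.5))])
for t,lo,hi,p in(('w1',.012,.06,(.3871,-.3411)),('w2',.2,.29,(.3858,-.3397))):
    Q,_=rect(t,(.33,.46,-.46,-.2),lo,hi); d=Q[:,:2]-p;s=d@u;l=d@[-u[1],u[0]]
    k=(abs(l)<.012)&(s>.035)
    print(t,'end',np.percentile(s[k],99.7))
    b=[(x,np.median(Q[k&(abs(s-x)<.003),2])) for x in np.arange(.04,.084,.006)];print(np.round(b,4).tolist())
```

```text
w1 end 0.0851666214139441
[[0.04, 0.0301], [0.046, 0.0301], [0.052, 0.0299], [0.058, 0.0301], [0.064, 0.03], [0.07, 0.03], [0.076, 0.0298], [0.082, 0.0298]]
w2 end 0.08547009226994408
[[0.04, 0.2469], [0.046, 0.2469], [0.052, 0.247], [0.058, 0.2471], [0.064, 0.2471], [0.07, 0.2471], [0.076, 0.2471], [0.082, 0.2472]]
```

>>> {"name": "drive_tool", "arguments": {
  "claw": [20, 20, 20, 20, 20, 20, 20, 20],
  "slide": [
    [0.02, 0.06, 0.01],
    [0.04, 0.13, 0.02],
    [0.06, 0.2, 0.03],
    [0.09, 0.28, 0.04],
    [0.11, 0.36, 0.05],
    [0.14, 0.44, 0.06],
    [0.16, 0.52, 0.07],
    [0.19, 0.6, 0.08]
  ],
  "yaw": [0.03, 0.07, 0.11, 0.15, 0.18, 0.22, 0.25, 0.29]
}}

```text
time: 4.25
tool_pos: [0.4793, -0.0418, 0.4332]
tcp_rot: [-1.325, -2.843, 0.002]
wrist_force: [1.2, -0.6, -2.6]
width: 0.295
grip_force: 59.3
```

>>> {"name": "drive_tool", "arguments": {
  "claw": [20, 20, 20, 20, 20, 20, 20, 20],
  "slide": [
    [0.02, 0.08, 0.01],
    [0.05, 0.16, 0.02],
    [0.07, 0.24, 0.03],
    [0.1, 0.32, 0.04],
    [0.12, 0.4, 0.04],
    [0.15, 0.48, 0.04],
    [0.17, 0.56, 0.04],
    [0.2, 0.64, 0.04]
  ],
  "yaw": [0.03, 0.07, 0.11, 0.15, 0.18, 0.22, 0.25, 0.29]
}}

```text
time: 4.92
tool_pos: [0.5783, 0.2748, 0.4522]
tcp_rot: [0.061, -3.135, 0.003]
wrist_force: [0.9, -0.1, -1.7]
width: 0.293
grip_force: 59.3
```

>>> {"name": "drive_tool", "arguments": {
  "claw": [20, 20, 20, 20, 20, 20],
  "slide": [
    [0, 0.05, 0],
    [0, 0.1, 0],
    [0, 0.1, 0],
    [0, 0.1, 0],
    [0, 0.1, 0],
    [0, 0.1, 0]
  ],
  "yaw": [0, 0, 0, 0, 0, 0]
}}

```text
time: 5.42
tool_pos: [0.5788, 0.3216, 0.4542]
tcp_rot: [0.051, -3.139, 0.003]
wrist_force: [-0.4, -0.5, -2.5]
width: 0.298
grip_force: 59.5
```

Run:
```python
from h import *
print(phi()); w=grab('wrist','w3')
for t in('w3','s0','d0'):
    show(t,'rim',(.33,.57,.24,.46),.056,.064)
    show(t,'in',(.33,.57,.24,.46),.004,.03)
```

```text
(array([0.57884348, 0.32157845, 0.45415453]), np.float64(91.845019336577))
w3 rim 2020 c [484.2 342.4] size [127.2 170.8] ang 2.2 zp50,98 [58.3 60. ]
w3 in 15206 c [476.5 342.3] size [134.  162.6] ang 2.3 zp50,98 [ 7. 25.]
s0 rim 456 c [449.4 339.6] size [205.4 171.4] ang 2.2 zp50,98 [59.1 62.1]
s0 in 2322 c [450.4 339.4] size [202.6 174.7] ang 2.3 zp50,98 [14.2 29.1]
d0 rim 773 c [451.  344.9] size [201.5 175.9] ang 2.3 zp50,98 [60.1 63.5]
d0 in 4713 c [450.9 349.5] size [236.  217.5] ang 0.3 zp50,98 [12. 28.]
```

View pics/w3.png

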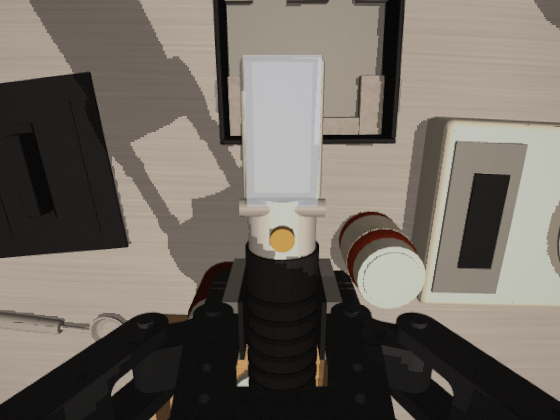

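The wrist view shows the case's near rim at row 143, with side walls at columns 222 and 396 and the prism head centred at column 283. I'll hover over the bay and compare the head with the far wall in one picture.

>>> {"name": "drive_tool", "arguments": {
  "claw": [20, 20, 20, 20, 20, 20, 20, 20],
  "slide": [
    [-0.07, -0.01, -0.02],
    [-0.13, -0.02, -0.06],
    [-0.19, -0.03, -0.12],
    [-0.24, -0.031, -0.18],
    [-0.258, -0.031, -0.24],
    [-0.258, -0.031, -0.268],
    [-0.258, -0.031, -0.268],
    [-0.258, -0.031, -0.268]
  ],
  "yaw": [0.002, 0.002, 0.002, 0.002, 0.002, 0.002, 0.002, 0.002]
}}

```text
time: 6.13
tool_pos: [0.4498, 0.3062, 0.3215]
tcp_rot: [0.06, -3.14, 0.001]
wrist_force: [0.5, 1.0, -1.9]
width: 0.296
grip_force: 59.6
```

Run:
```python
from h import *
p,a=phi();print(p,a); w=grab('wrist','w4')
show('w4','rim',(.3,.6,.2,.5),.056,.064)
show('w4','in',(.33,.57,.22,.46),.004,.03)
u=np.array([np.cos(np.radians(a+90)),np.sin(np.radians(a+90))])
Q,_=rect('w4',(.3,.5,.2,.45),p[2]-.155,p[2]-.13);d=Q[:,:2]-p[:2];s=d@u;l=d@[-u[1],u[0]];k=(abs(l)<.02)&(s>.04)
print('head end s',np.percentile(s[k],99.7),'lat',np.percentile(l[k],[1,99]))
Q,_=rect('w4',(.3,.5,.2,.5),.056,.064);d=Q[:,:2]-p[:2];print('rim s',np.percentile(d@u,[1,50,99]),'lat',np.percentile(d@[-u[1],u[0]],[.5,99.5]))
Q,_=rect('w4',(.3,.5,.2,.5),.016,.026);d=Q[:,:2]-p[:2];s=d@u;l=d@[-u[1],u[0]];k=(s<.085)&(s>.04)
h,_=np.histogram(l[k]*1000,np.arange(-130,60,3));print([(int(x),int(y)) for x,y in zip(np.arange(-130,60,3),h) if y])
```

```text
[0.44982062 0.30616271 0.32150293] 92.18763235969297
w4 rim 7672 c [457.8 376.6] size [221.9 241.1] ang 2.3 zp50,98 [58.3 63.6]
w4 in 33614 c [448.7 340.8] size [191.8 162.8] ang 2.1 zp50,98 [18.4 27.2]
head end s 0.08565838330411177 lat [-0.01295029  0.01253269]
rim s [-0.04863047  0.07135515  0.09989594] lat [-0.11946036  0.05012794]
[(-118, 53), (-115, 418), (-112, 274), (-109, 263), (-106, 285), (-103, 274), (-100, 273), (-97, 287), (-94, 269), (-91, 280), (-88, 275), (-85, 230), (-82, 52), (-79, 55), (-76, 48), (-73, 55), (-70, 47), (-67, 51), (-64, 53), (-61, 52), (-58, 202), (-55, 294), (-52, 280), (-49, 279), (-46, 287), (-43, 280), (-40, 290), (-37, 276), (-34, 286), (-31, 206), (26, 20), (29, 283), (32, 279), (35, 285), (38, 281), (41, 279), (44, 210)]
```

View pics/w4.png

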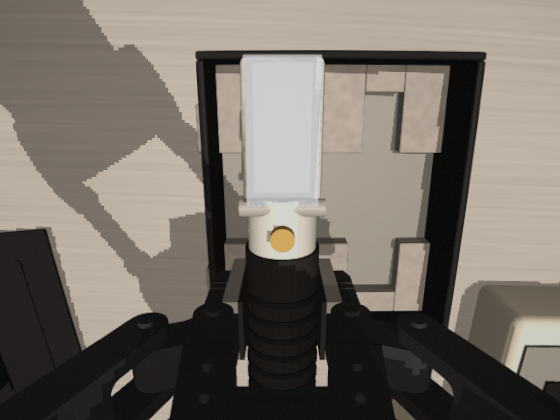

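Hover view: the prism head at columns 243–323 sits between the blocks of the left-hand bay, and the far rim is at row 55. Measured offset is about 1.2 mm in y, so I'll correct that and lower.

>>> {"name": "drive_tool", "arguments": {
  "claw": [20, 20, 20, 20, 20, 20, 20, 20],
  "slide": [
    [0, -0.002, -0.05],
    [0, -0.002, -0.1],
    [0, -0.002, -0.15],
    [0, -0.002, -0.19],
    [0, -0.002, -0.22],
    [0, -0.002, -0.24],
    [0, -0.002, -0.25],
    [0, -0.002, -0.25]
  ],
  "yaw": [0, 0, 0, 0, 0, 0, 0, 0]
}}

```text
time: 6.85
tool_pos: [0.4507, 0.3062, 0.1971]
tcp_rot: [-0.061, 3.14, 0.0]
wrist_force: [-0.1, 0.2, -1.8]
width: 0.298
grip_force: 59.6
```

>>> {"name": "drive_tool", "arguments": {
  "claw": [20, 20, 20, 20],
  "slide": [
    [0, 0, -0.005],
    [0, 0, -0.01],
    [0, 0, -0.014],
    [0, 0, -0.014]
  ],
  "yaw": [0, 0, 0, 0]
}}

```text
time: 7.18
tool_pos: [0.4501, 0.3062, 0.1901]
tcp_rot: [-0.062, 3.14, 0.001]
wrist_force: [0.2, 0.9, -2.0]
width: 0.295
grip_force: 59.6
```

>>> {"name": "drive_tool", "arguments": {
  "claw": [20, 20, 20, 20, 20, 20],
  "slide": [
    [0, -0.002, 0],
    [0, -0.002, -0.004],
    [0, -0.002, -0.008],
    [0, -0.002, -0.01],
    [0, -0.002, -0.01],
    [0, -0.002, -0.01]
  ],
  "yaw": [0, 0, 0, 0, 0, 0]
}}

```text
time: 7.68
tool_pos: [0.4501, 0.3052, 0.1859]
tcp_rot: [-0.062, 3.141, 0.0]
wrist_force: [-3.0, -1.8, 6.6]
width: 0.297
grip_force: 60.7
```

>>> {"name": "drive_tool", "arguments": {
  "claw": [32, 38, 44, 46, 46, 46],
  "slide": [
    [0, 0, 0],
    [0, 0, 0],
    [0, 0, 0],
    [0, 0, 0],
    [0, 0, 0],
    [0, 0, 0]
  ],
  "yaw": [0, 0, 0, 0, 0, 0]
}}

```text
time: 8.18
tool_pos: [0.4516, 0.3078, 0.1873]
tcp_rot: [-0.06, 3.135, 0.01]
wrist_force: [-0.2, 8.8, 3.3]
width: 0.54
grip_force: 4.1
```

>>> {"name": "drive_tool", "arguments": {
  "claw": [46, 46, 46, 46, 46, 46, 46, 46],
  "slide": [
    [0, 0, 0.02],
    [0, 0, 0.06],
    [0, 0, 0.12],
    [0, 0, 0.2],
    [0, 0, 0.28],
    [0, 0, 0.36],
    [0, 0, 0.42],
    [0, 0, 0.42]
  ],
  "yaw": [0, 0, 0, 0, 0, 0, 0, 0]
}}

```text
time: 8.85
tool_pos: [0.452, 0.3062, 0.4042]
tcp_rot: [-0.061, 3.128, 0.012]
wrist_force: [1.6, 0.7, 0.6]
width: 0.541
grip_force: 0.0
```

Run:
```python
from h import *
print(phi()); grab('wrist','w5');grab('side','d5')
show('w5','in',(.34,.56,.23,.45),.004,.03)
axis('w5',(.355,.543,.285,.325),.030,.06,182)
for t in('w5','d5'):
    Q,_=rect(t,(.355,.543,.285,.325),.030,.06); 
    b=[(x,np.percentile(Q[abs(Q[:,0]-x)<.004,2],90)) for x in (.37,.39,.40,.42,.46,.48,.52,.53) if (abs(Q[:,0]-x)<.004).sum()>5];print(np.round(b,4).tolist())
```

```text
(array([0.45197358, 0.30620685, 0.40424058]), np.float64(92.25452245255548))
w5 in 29070 c [448.4 341.5] size [191.1 162.8] ang 2.4 zp50,98 [18.7 27.1]
w5 axis centre [445.1 304.9] yaw 181.79 len 180.1
[[0.37, 0.0389], [0.39, 0.0388], [0.4, 0.0389], [0.42, 0.0425], [0.46, 0.0402], [0.48, 0.0401], [0.52, 0.0467], [0.53, 0.0466]]
[[0.37, 0.043], [0.39, 0.0429], [0.4, 0.042], [0.42, 0.0459], [0.46, 0.044], [0.48, 0.0437], [0.52, 0.0514], [0.53, 0.0515]]
```

>>> {"name": "drive_tool", "arguments": {
  "claw": [60, 85, 85, 85, 85, 85, 85, 85],
  "slide": [
    [0.015, -0.06, 0],
    [0.03, -0.12, 0],
    [0.045, -0.18, 0],
    [0.06, -0.25, 0],
    [0.075, -0.31, 0],
    [0.09, -0.37, 0],
    [0.105, -0.44, 0],
    [0.12, -0.5, 0]
  ],
  "yaw": [-0.039, -0.077, -0.116, -0.155, -0.194, -0.232, -0.271, -0.31]
}}

```text
time: 9.62
tool_pos: [0.5091, 0.0531, 0.3923]
tcp_rot: [-1.422, -2.797, 0.004]
wrist_force: [1.1, -0.2, 0.4]
width: 0.997
grip_force: 0.0
```

>>> {"name": "drive_tool", "arguments": {
  "claw": [85, 85, 85, 85, 85, 85, 85, 85],
  "slide": [
    [0.015, -0.065, 0],
    [0.03, -0.13, 0],
    [0.045, -0.2, 0],
    [0.06, -0.26, 0],
    [0.075, -0.33, 0],
    [0.09, -0.4, 0],
    [0.105, -0.46, 0],
    [0.12, -0.525, 0]
  ],
  "yaw": [-0.039, -0.077, -0.116, -0.155, -0.194, -0.232, -0.271, -0.31]
}}

```text
time: 10.28
tool_pos: [0.5692, -0.2088, 0.3919]
tcp_rot: [-2.566, -1.806, 0.004]
wrist_force: [0.6, 0.6, 0.7]
width: 0.992
grip_force: 0.0
```

>>> {"name": "drive_tool", "arguments": {
  "claw": [85, 85, 85, 85, 85, 85, 85],
  "slide": [
    [0, 0, 0],
    [0, 0, 0],
    [0, 0, 0],
    [0, 0, 0],
    [0, 0, 0],
    [0, 0, 0],
    [0, 0, 0]
  ],
  "yaw": [-0.039, -0.077, -0.116, -0.154, -0.192, -0.192, -0.192]
}}

```text
time: 10.87
tool_pos: [0.5694, -0.2073, 0.3925]
tcp_rot: [-2.983, -0.977, 0.004]
wrist_force: [-0.0, 0.0, 0.8]
width: 0.995
grip_force: 0.0
```

Run:
```python
from h import *
print(phi()); grab('wrist','w6')
axis('w6',(.49,.67,-.29,-.12),.010,.04,36)
show('w6','pen',(.49,.67,-.29,-.12),.010,.04)
```

```text
(array([ 0.56936544, -0.20725464,  0.39254735]), np.float64(-53.724361635919905))
w6 axis centre [ 571.3 -208.7] yaw 36.18 len 141.3
w6 pen 4116 c [ 571.4 -208.7] size [142.8  31.3] ang 36.2 zp50,98 [21.4 23.7]
```

>>> {"name": "drive_tool", "arguments": {
  "claw": [85, 85, 85, 85, 85, 85, 85, 85],
  "slide": [
    [0.004, -0.003, -0.08],
    [0.004, -0.003, -0.16],
    [0.004, -0.003, -0.24],
    [0.004, -0.003, -0.31],
    [0.004, -0.003, -0.37],
    [0.004, -0.003, -0.41],
    [0.004, -0.003, -0.431],
    [0.004, -0.003, -0.431]
  ],
  "yaw": [0, 0, 0, 0, 0, 0, 0, 0]
}}

```text
time: 11.58
tool_pos: [0.5702, -0.2081, 0.1757]
tcp_rot: [-2.982, -0.974, 0.008]
wrist_force: [0.3, 0.0, -0.0]
width: 0.998
grip_force: 0.0
```

>>> {"name": "drive_tool", "arguments": {
  "claw": [20, 20, 20, 20, 20, 20, 20, 20],
  "slide": [
    [0, 0, 0],
    [0, 0, 0],
    [0, 0, 0],
    [0, 0, 0],
    [0, 0, 0],
    [0, 0, 0],
    [0, 0, 0],
    [0, 0, 0]
  ],
  "yaw": [0, 0, 0, 0, 0, 0, 0, 0],
  "newtons": 50
}}

```text
time: 12.25
tool_pos: [0.5729, -0.2093, 0.1811]
tcp_rot: [2.985, 0.973, 0.004]
wrist_force: [-0.4, -0.1, 5.5]
width: 0.291
grip_force: 50.7
```

>>> {"name": "drive_tool", "arguments": {
  "claw": [20, 20, 20, 20, 20, 20, 20, 20],
  "slide": [
    [0, 0, 0.02],
    [0, 0, 0.05],
    [0, 0, 0.1],
    [0, 0, 0.17],
    [0, 0, 0.25],
    [0, 0, 0.33],
    [0, 0, 0.4],
    [0, 0, 0.43]
  ],
  "yaw": [0, 0, 0, 0, 0, 0, 0, 0]
}}

```text
time: 12.92
tool_pos: [0.5727, -0.2092, 0.4012]
tcp_rot: [2.982, 0.972, 0.01]
wrist_force: [0.7, -0.7, -0.1]
width: 0.291
grip_force: 49.9
```

Run:
```python
from h import *
p,a=phi();print(p,a); grab('wrist','w7');u=np.array([np.cos(np.radians(a+90)),np.sin(np.radians(a+90))])
q,b,_=(.5713,-.2087),0,0
for t,lo,hi,p0 in(('w6',.008,.04,(.5713,-.2087)),('w7',.2,.3,p[:2])):
    Q,_=rect(t,(.49,.70,-.29,-.08),lo,hi);d=Q[:,:2]-p0;s=d@u;l=d@[-u[1],u[0]];k=(abs(l)<.009)&(s>.02)
    print(t,'end',np.percentile(s[k],[99,99.7]),np.round([(x,np.median(Q[k&(abs(s-x)<.003),2])) for x in(.025,.032,.044,.05,.056,.062,.067)],4).tolist(),'lat',[np.percentile(l[(abs(s-.055)<.008)&(abs(l)<.014)],[1,99])])
```

```text
[ 0.57272663 -0.20920388  0.40121681] -53.904262649070056
w6 end [0.070784   0.07145323] [[0.025, 0.0222], [0.032, 0.0217], [0.044, 0.0175], [0.05, 0.0174], [0.056, 0.0174], [0.062, 0.0173], [0.067, 0.0173]] lat [array([-0.00940467,  0.00947588])]
w7 end [0.07133434 0.07152428] [[0.025, 0.2422], [0.032, 0.2417], [0.044, 0.2377], [0.05, 0.2377], [0.056, 0.2378], [0.062, 0.2378], [0.067, 0.2377]] lat [array([-0.009884  ,  0.00863849])]
```

>>> {"name": "drive_tool", "arguments": {
  "claw": [20, 20, 20, 20, 20, 20, 20, 20],
  "slide": [
    [-0.01, 0.06, 0],
    [-0.02, 0.12, 0],
    [-0.03, 0.18, 0],
    [-0.04, 0.25, 0],
    [-0.05, 0.31, 0],
    [-0.06, 0.37, 0],
    [-0.07, 0.44, 0],
    [-0.08, 0.5, 0]
  ],
  "yaw": [0.039, 0.077, 0.116, 0.155, 0.194, 0.232, 0.271, 0.31]
}}

```text
time: 13.63
tool_pos: [0.5306, 0.0428, 0.3928]
tcp_rot: [-2.176, -2.263, 0.002]
wrist_force: [1.0, 0.3, -0.4]
width: 0.292
grip_force: 49.9
```

>>> {"name": "drive_tool", "arguments": {
  "claw": [20, 20, 20, 20, 20, 20, 20, 20],
  "slide": [
    [-0.02, 0.06, 0],
    [-0.04, 0.12, 0],
    [-0.06, 0.18, 0],
    [-0.08, 0.25, 0],
    [-0.1, 0.31, 0],
    [-0.11, 0.37, 0],
    [-0.12, 0.44, 0],
    [-0.13, 0.5, 0]
  ],
  "yaw": [0.039, 0.077, 0.116, 0.155, 0.194, 0.232, 0.271, 0.31]
}}

```text
time: 14.3
tool_pos: [0.4656, 0.2926, 0.3928]
tcp_rot: [-0.864, -3.019, 0.002]
wrist_force: [1.3, -1.1, 0.1]
width: 0.288
grip_force: 49.9
```

>>> {"name": "drive_tool", "arguments": {
  "claw": [20, 20, 20, 20, 20, 20, 20, 20],
  "slide": [
    [-0.02, 0.05, 0],
    [-0.03, 0.1, 0],
    [-0.041, 0.15, -0.03],
    [-0.041, 0.173, -0.07],
    [-0.041, 0.173, -0.12],
    [-0.041, 0.173, -0.14],
    [-0.041, 0.173, -0.14],
    [-0.041, 0.173, -0.14]
  ],
  "yaw": [0.039, 0.077, 0.116, 0.154, 0.192, 0.192, 0.192, 0.192]
}}

```text
time: 14.97
tool_pos: [0.446, 0.3769, 0.323]
tcp_rot: [0.057, -3.138, 0.003]
wrist_force: [0.2, 0.4, 0.1]
width: 0.289
grip_force: 49.8
```

```bash
cat > hv.py <<'E'
from h import *
import sys
t=sys.argv[1];p,a=phi();print(p,a); grab('wrist',t)
u=np.array([np.cos(np.radians(a+90)),np.sin(np.radians(a+90))]);n=np.array([-u[1],u[0]])
Q,_=rect(t,(.3,.5,.2,.45),p[2]-.175,p[2]-.145);d=Q[:,:2]-p[:2];s=d@u;l=d@n;k=(abs(l)<.02)&(s>.045)
print('head end s',np.percentile(s[k],99.7),'lat',np.percentile(l[k],[1,99]))
show(t,'in',(.34,.56,.23,.45),.004,.03)
Q,r=rect(t,(.34,.56,.23,.45),.004,.03);d=np.array(r[0])/1000-p[:2];print('case centre s,l',d@u,d@n)
Q,_=rect(t,(.34,.56,.24,.45),.056,.0615);d=Q[:,:2]-p[:2];print('rim s',np.percentile(d@u,[1,50,99]),'lat',np.percentile(d@n,[.5,99.5]))
E
python3 hv.py w8
```

```text
[0.44596071 0.37685139 0.32295209] 92.0639197587249
head end s 0.07198511613585262 lat [-0.00913465  0.00932601]
w8 in 29904 c [448.3 341.4] size [191.6 163.5] ang 2.7 zp50,98 [19.8 28.1]
case centre s,l -0.0010539886497151923 0.03552848774168995
rim s [-0.08078461  0.07135629  0.0987311 ] lat [-0.04884072  0.12074917]
```

View pics/w8.png

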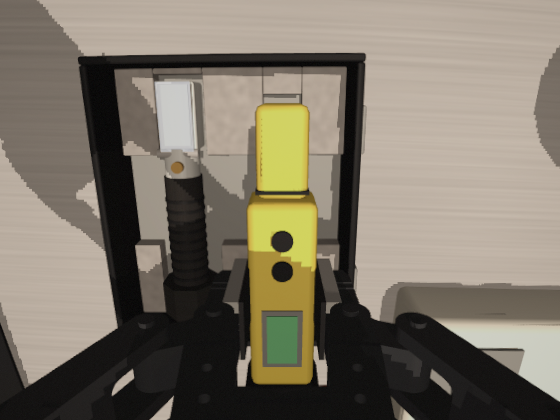

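View: the pen is right way up over the right-hand bay, cap at (257–308, 105–190). The refractometer lies centred in the left bay. The remaining offset is about 1 mm in x, so I'll lower.

>>> {"name": "drive_tool", "arguments": {
  "claw": [20, 20, 20, 20, 20, 20, 20, 20],
  "slide": [
    [0.002, 0, -0.05],
    [0.002, 0, -0.1],
    [0.002, 0, -0.15],
    [0.002, 0, -0.19],
    [0.002, 0, -0.22],
    [0.002, 0, -0.24],
    [0.002, 0, -0.25],
    [0.002, 0, -0.25]
  ],
  "yaw": [0.001, 0.001, 0.001, 0.001, 0.001, 0.001, 0.001, 0.001]
}}

```text
time: 15.68
tool_pos: [0.4478, 0.3774, 0.1993]
tcp_rot: [0.065, -3.141, 0.0]
wrist_force: [-0.2, -0.7, -1.2]
width: 0.288
grip_force: 49.8
```

>>> {"name": "drive_tool", "arguments": {
  "claw": [20, 20, 20, 20],
  "slide": [
    [0, 0, -0.003],
    [0, 0, -0.006],
    [0, 0, -0.008],
    [0, 0, -0.008]
  ],
  "yaw": [0, 0, 0, 0]
}}

```text
time: 16.02
tool_pos: [0.4479, 0.3776, 0.196]
tcp_rot: [-0.067, 3.139, 0.001]
wrist_force: [0.9, -2.2, 0.8]
width: 0.288
grip_force: 50.0
```

>>> {"name": "drive_tool", "arguments": {
  "claw": [20, 20, 20, 20, 20],
  "slide": [
    [0, 0, -0.004],
    [0, 0, -0.007],
    [0, 0, -0.01],
    [0, 0, -0.01],
    [0, 0, -0.01]
  ],
  "yaw": [0, 0, 0, 0, 0]
}}

```text
time: 16.43
tool_pos: [0.4474, 0.3775, 0.1899]
tcp_rot: [0.067, -3.141, 0.0]
wrist_force: [1.7, -3.9, -1.7]
width: 0.286
grip_force: 50.0
```

>>> {"name": "drive_tool", "arguments": {
  "claw": [20, 20, 20, 20],
  "slide": [
    [0, -0.002, -0.003],
    [0, -0.002, -0.004],
    [0, -0.002, -0.004],
    [0, -0.002, -0.004]
  ],
  "yaw": [0, 0, 0, 0]
}}

```text
time: 16.77
tool_pos: [0.4475, 0.3771, 0.1891]
tcp_rot: [-0.066, 3.141, 0.002]
wrist_force: [-1.4, -1.3, 5.4]
width: 0.29
grip_force: 50.6
```

Seated (+5 N). I'll open just a little and lift.

>>> {"name": "drive_tool", "arguments": {
  "claw": [28, 31, 34, 35, 35, 35],
  "slide": [
    [0, 0, 0],
    [0, 0, 0],
    [0, 0, 0],
    [0, 0, 0],
    [0, 0, 0],
    [0, 0, 0]
  ],
  "yaw": [0, 0, 0, 0, 0, 0]
}}

```text
time: 17.27
tool_pos: [0.4474, 0.3766, 0.1881]
tcp_rot: [0.066, -3.141, -0.0]
wrist_force: [-0.3, 0.1, -0.2]
width: 0.408
grip_force: 0.0
```

>>> {"name": "drive_tool", "arguments": {
  "claw": [35, 35, 35, 35, 35, 35, 35, 35],
  "slide": [
    [0, 0, 0.02],
    [0, 0, 0.06],
    [0, 0, 0.12],
    [0, 0, 0.2],
    [0, 0, 0.28],
    [0, 0, 0.36],
    [0, 0, 0.42],
    [0, 0, 0.42]
  ],
  "yaw": [0, 0, 0, 0, 0, 0, 0, 0]
}}

```text
time: 17.93
tool_pos: [0.4492, 0.3779, 0.4085]
tcp_rot: [-0.066, 3.128, 0.015]
wrist_force: [0.7, -0.2, 1.3]
width: 0.406
grip_force: 0.0
```

Run:
```python
from h import *
print(phi()); grab('wrist','w9');d=grab('side','d9')
show('w9','in',(.34,.56,.23,.45),.004,.03)
for t,y0,y1 in(('w9',.367,.387),('d9',.367,.387),('w9',.295,.315)):
    Q,_=rect(t,(.355,.543,y0,y1),.012,.06); print(t)
    b=[(x,np.percentile(Q[abs(Q[:,0]-x)<.004,2],80)) for x in (.37,.38,.39,.40,.42,.44,.46,.48,.50,.51,.52,.53) if (abs(Q[:,0]-x)<.004).sum()>5];print(np.round(b,4).tolist())
s=d['color'][255:365,200:340,::-1];cv2.imwrite('pics/v9.png',np.clip(cv2.resize(np.ascontiguousarray(s),None,fx=5,fy=5,interpolation=cv2.INTER_CUBIC)*1.0,0,255).astype('uint8'))
```

```text
(array([0.44915183, 0.37793625, 0.40847009]), np.float64(92.43368132962536))
w9 in 27616 c [448.5 340.1] size [190.9 162.5] ang 2.1 zp50,98 [19.9 29.6]
w9
[[0.37, 0.0209], [0.38, 0.0259], [0.39, 0.0261], [0.4, 0.026], [0.42, 0.0304], [0.44, 0.0303], [0.46, 0.0307], [0.48, 0.03], [0.5, 0.0306], [0.51, 0.0306], [0.52, 0.0295], [0.53, 0.0207]]
d9
[[0.37, 0.0241], [0.38, 0.0286], [0.39, 0.0284], [0.4, 0.0283], [0.42, 0.0336], [0.44, 0.0338], [0.46, 0.0342], [0.48, 0.0334], [0.5, 0.0352], [0.51, 0.0347], [0.52, 0.034], [0.53, 0.0244]]
w9
[[0.37, 0.0385], [0.38, 0.0385], [0.39, 0.0386], [0.4, 0.0385], [0.42, 0.0417], [0.44, 0.0397], [0.46, 0.04], [0.48, 0.0398], [0.5, 0.0397], [0.51, 0.0461], [0.52, 0.0467], [0.53, 0.0466]]
```

View pics/v9.png

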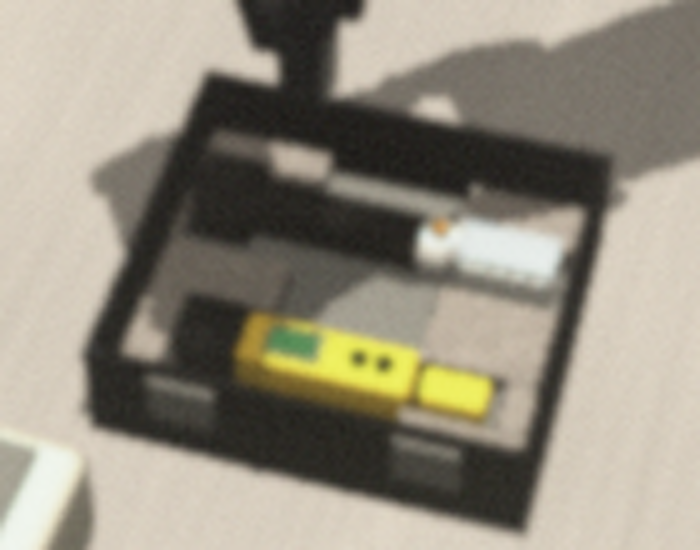

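Both instruments lie flat: the refractometer in the upper bay with its eyecup left, the pen in the lower bay with its battery end left, the same wide end. Next is the lid.

>>> {"name": "drive_tool", "arguments": {
  "claw": [35, 50, 50, 50, 50, 50, 50, 50],
  "slide": [
    [0.03, -0.07, 0],
    [0.06, -0.14, 0],
    [0.1, -0.21, 0],
    [0.13, -0.28, 0],
    [0.16, -0.35, 0],
    [0.2, -0.42, 0],
    [0.22, -0.48, 0],
    [0.25, -0.55, 0]
  ],
  "yaw": [0.026, 0.026, 0.026, 0.026, 0.026, 0.026, 0.026, 0.026]
}}

```text
time: 18.7
tool_pos: [0.5718, 0.1001, 0.396]
tcp_rot: [0.195, -3.131, -0.0]
wrist_force: [0.5, -0.0, -0.1]
width: 0.586
grip_force: 0.0
```

>>> {"name": "drive_tool", "arguments": {
  "claw": [50, 50, 50, 50, 50, 50],
  "slide": [
    [0.03, -0.08, 0],
    [0.042, -0.12, 0],
    [0.042, -0.12, 0],
    [0.042, -0.12, 0],
    [0.042, -0.12, 0],
    [0.042, -0.12, 0]
  ],
  "yaw": [0, 0, 0, 0, 0, 0]
}}

```text
time: 19.2
tool_pos: [0.5928, 0.0426, 0.3972]
tcp_rot: [0.196, -3.133, -0.001]
wrist_force: [0.4, 0.5, -0.8]
width: 0.583
grip_force: 0.0
```

Run:
```python
from h import *
print(phi()); grab('wrist','w10')
show('w10','plate',(.47,.72,-.07,.17),.007,.016)
show('w10','bar',(.5,.69,-.04,.13),.03,.045)
```

```text
(array([0.59281044, 0.04261679, 0.397241  ]), np.float64(97.17302101777048))
w10 plate 33287 c [594.2  43.5] size [200.1 170.9] ang 7.1 zp50,98 [10.3 12.3]
w10 bar 1949 c [593.8  43.3] size [88.6 17.7] ang 6.7 zp50,98 [38.2 39.8]
```

>>> {"name": "drive_tool", "arguments": {
  "claw": [50, 50, 50, 50, 50, 50, 50, 50],
  "slide": [
    [0.003, 0.002, -0.08],
    [0.003, 0.002, -0.16],
    [0.003, 0.002, -0.24],
    [0.003, 0.002, -0.31],
    [0.003, 0.002, -0.36],
    [0.003, 0.002, -0.39],
    [0.003, 0.002, -0.41],
    [0.003, 0.002, -0.418]
  ],
  "yaw": [0, 0, 0, 0, 0, 0, 0, 0]
}}

```text
time: 19.92
tool_pos: [0.5939, 0.0437, 0.1874]
tcp_rot: [0.197, -3.132, -0.0]
wrist_force: [-0.7, -0.0, 0.4]
width: 0.587
grip_force: 0.0
```

>>> {"name": "drive_tool", "arguments": {
  "claw": [10, 10, 10, 10, 10, 10, 10, 10],
  "slide": [
    [0, 0, 0],
    [0, 0, 0],
    [0, 0, 0],
    [0, 0, 0],
    [0, 0, 0],
    [0, 0, 0],
    [0, 0, 0],
    [0, 0, 0]
  ],
  "yaw": [0, 0, 0, 0, 0, 0, 0, 0],
  "newtons": 80
}}

```text
time: 20.58
tool_pos: [0.596, 0.0427, 0.1912]
tcp_rot: [-0.194, 3.132, 0.0]
wrist_force: [-0.7, 1.5, 7.0]
width: 0.192
grip_force: 80.6
```

>>> {"name": "drive_tool", "arguments": {
  "claw": [10, 10, 10, 10, 10, 10, 10, 10],
  "slide": [
    [0, 0, 0.02],
    [0, 0, 0.05],
    [0, 0, 0.1],
    [0, 0, 0.16],
    [0, 0, 0.22],
    [0, 0, 0.27],
    [0, 0, 0.3],
    [0, 0, 0.3]
  ],
  "yaw": [0, 0, 0, 0, 0, 0, 0, 0]
}}

```text
time: 21.25
tool_pos: [0.5962, 0.0425, 0.3444]
tcp_rot: [-0.194, 3.127, -0.001]
wrist_force: [1.8, -0.2, -2.1]
width: 0.188
grip_force: 79.5
```

>>> {"name": "drive_tool", "arguments": {
  "claw": [10, 10, 10, 10, 10, 10, 10, 10],
  "slide": [
    [-0.03, 0.06, 0],
    [-0.06, 0.12, 0],
    [-0.09, 0.18, 0],
    [-0.12, 0.25, 0],
    [-0.15, 0.31, 0],
    [-0.18, 0.37, 0],
    [-0.21, 0.43, 0],
    [-0.24, 0.49, 0]
  ],
  "yaw": [-0.005, -0.01, -0.014, -0.018, -0.022, -0.027, -0.027, -0.027]
}}

```text
time: 21.92
tool_pos: [0.4732, 0.2884, 0.3374]
tcp_rot: [0.061, -3.138, 0.002]
wrist_force: [0.4, 0.1, -1.5]
width: 0.194
grip_force: 79.5
```

>>> {"name": "drive_tool", "arguments": {
  "claw": [10, 10, 10, 10, 10, 10, 10],
  "slide": [
    [-0.03, 0.05, 0],
    [-0.055, 0.1, 0],
    [-0.055, 0.106, 0],
    [-0.055, 0.106, 0],
    [-0.055, 0.106, -0.02],
    [-0.055, 0.106, -0.04],
    [-0.055, 0.106, -0.04]
  ],
  "yaw": [0, 0, 0, 0, 0, 0, 0]
}}

```text
time: 22.5
tool_pos: [0.4468, 0.3387, 0.3155]
tcp_rot: [0.059, -3.136, 0.006]
wrist_force: [-1.2, 0.1, -2.9]
width: 0.193
grip_force: 79.6
```

Run:
```python
from h import *
p,a=phi();print(p,a); grab('wrist','w11');grab('side','d11');grab('scene','s11')
z=p[2]-.1912+.012
for t in('w11','d11','s11'):
    show(t,'plate',(.3,.6,.2,.48),z-.008,z+.008)
    Q,_=rect(t,(.3,.6,.2,.48),z-.008,z+.008);A=np.c_[Q[:,:2]-p[:2],np.ones(len(Q))];print(np.linalg.lstsq(A,Q[:,2],rcond=None)[0])
```

```text
[0.44677223 0.33873943 0.31549675] 92.16779592143507
w11 plate 114192 c [437.2 337.7] size [186.4 171.2] ang 2.0 zp50,98 [135.1 137. ]
[-0.00886494 -0.00405808  0.13471254]
d11 plate 4931 c [447.5 340.3] size [201.6 173.6] ang 2.3 zp50,98 [138.5 141.8]
[-0.00736786  0.00253832  0.13842983]
s11 plate 2307 c [446.6 338.2] size [204.6 171.6] ang 2.4 zp50,98 [138.1 140.9]
[-0.00651084 -0.00094762  0.13820772]
```

>>> {"name": "drive_tool", "arguments": {
  "claw": [10, 10, 10, 10, 10, 10, 10],
  "slide": [
    [0.007, 0.005, -0.03],
    [0.007, 0.005, -0.06],
    [0.007, 0.005, -0.09],
    [0.007, 0.005, -0.11],
    [0.007, 0.005, -0.118],
    [0.007, 0.005, -0.118],
    [0.007, 0.005, -0.118]
  ],
  "yaw": [0, 0, 0, 0, 0, 0, 0]
}}

```text
time: 23.23
tool_pos: [0.4512, 0.3431, 0.2606]
tcp_rot: [-0.061, 3.141, 0.0]
wrist_force: [0.5, 0.7, -2.4]
width: 0.195
grip_force: 79.7
```

Run:
```python
from h import *
p,a=phi();print(p,a,bot.read_state()['wrist_force']); grab('side','d12');grab('scene','s12')
z=p[2]-.1912+.012
for t,o in(('d12','d0'),('s12','s0')):
    show(t,'plate',(.3,.6,.2,.48),z-.004,z+.007)
    show(o,'rim',(.33,.57,.24,.46),.056,.067)
```

```text
[0.45124572 0.34310436 0.26064612] 92.2360722315706 [ 0.53704477  0.65533561 -2.36574827]
d12 plate 4742 c [452.7 345.8] size [202.1 174.7] ang 2.5 zp50,98 [82.7 86. ]
d0 rim 792 c [451.  344.9] size [201.5 175.9] ang 2.3 zp50,98 [60.2 64.1]
s12 plate 2249 c [451.  342.4] size [203.2 170.5] ang 2.5 zp50,98 [81.9 84.8]
s0 rim 456 c [449.4 339.6] size [205.4 171.4] ang 2.2 zp50,98 [59.1 62.1]
```

>>> {"name": "drive_tool", "arguments": {
  "claw": [10, 10, 10, 10, 10, 10],
  "slide": [
    [-0.003, -0.004, 0],
    [-0.003, -0.004, -0.005],
    [-0.003, -0.004, -0.01],
    [-0.003, -0.004, -0.016],
    [-0.003, -0.004, -0.022],
    [-0.003, -0.004, -0.022]
  ],
  "yaw": [0, 0, 0, 0, 0, 0]
}}

```text
time: 23.83
tool_pos: [0.449, 0.3409, 0.2483]
tcp_rot: [0.062, -3.14, 0.001]
wrist_force: [-0.9, 0.1, -3.0]
width: 0.19
grip_force: 79.7
```

>>> {"name": "drive_tool", "arguments": {
  "claw": [10, 10, 10, 10, 10, 10],
  "slide": [
    [0, 0, -0.004],
    [0, 0, -0.008],
    [0, 0, -0.009],
    [0, 0, -0.009],
    [0, 0, -0.009],
    [0, 0, -0.009]
  ],
  "yaw": [0, 0, 0, 0, 0, 0]
}}

```text
time: 24.33
tool_pos: [0.4495, 0.3411, 0.2449]
tcp_rot: [-0.062, 3.141, 0.0]
wrist_force: [0.3, -0.3, -2.6]
width: 0.192
grip_force: 79.7
```

>>> {"name": "drive_tool", "arguments": {
  "claw": [10, 10, 10, 10],
  "slide": [
    [0, 0, -0.002],
    [0, 0, -0.004],
    [0, 0, -0.004],
    [0, 0, -0.004]
  ],
  "yaw": [0, 0, 0, 0]
}}

```text
time: 24.67
tool_pos: [0.4496, 0.3412, 0.2432]
tcp_rot: [-0.062, 3.14, 0.001]
wrist_force: [-0.5, -0.8, 1.2]
width: 0.19
grip_force: 80.1
```

>>> {"name": "drive_tool", "arguments": {
  "claw": [10, 10, 10, 10],
  "slide": [
    [0, 0, -0.001],
    [0, 0, -0.002],
    [0, 0, -0.002],
    [0, 0, -0.002]
  ],
  "yaw": [0, 0, 0, 0]
}}

```text
time: 25.0
tool_pos: [0.4496, 0.3413, 0.2432]
tcp_rot: [-0.062, 3.14, 0.0]
wrist_force: [-1.7, -2.0, 8.7]
width: 0.189
grip_force: 81.1
```

>>> {"name": "drive_tool", "arguments": {
  "claw": [10, 10, 10, 10],
  "slide": [
    [0, 0, 0],
    [0, 0, 0],
    [0, 0, 0],
    [0, 0, 0]
  ],
  "yaw": [0, 0, 0, 0]
}}

```text
time: 25.33
tool_pos: [0.4496, 0.3412, 0.2432]
tcp_rot: [-0.062, 3.14, 0.0]
wrist_force: [-2.9, -2.2, 7.3]
width: 0.193
grip_force: 81.1
```

```bash
cat > chk.py <<'E'
from h import *
import sys
k=sys.argv[1];p,a=phi();print(p,a,bot.read_state()['wrist_force']); grab('side','d'+k);grab('scene','s'+k)
for t in('d'+k,'s'+k):
    show(t,'plate',(.33,.57,.235,.45),.055,.073)
    Q,_=rect(t,(.36,.54,.26,.42),.058,.073);A=np.c_[Q[:,:2]-[.4487,.341],np.ones(len(Q))];print('plane',np.linalg.lstsq(A,Q[:,2],rcond=None)[0])
E
python3 chk.py 13
```

```text
[0.44960931 0.3412233  0.24321404] 92.2533798615712 [-2.85583317 -2.15360939  7.26973247]
d13 plate 4826 c [450.4 345.3] size [201.3 174.6] ang 3.0 zp50,98 [65.2 69.2]
plane [-0.00067291 -0.0016614   0.06539627]
s13 plate 2412 c [449.6 339.2] size [204.7 173. ] ang 3.2 zp50,98 [63.8 67.3]
plane [-0.00029543  0.0006104   0.06412257]
```

Centred within 1 mm and level. I'll release and retreat.

>>> {"name": "drive_tool", "arguments": {
  "claw": [20, 24, 30, 38, 40, 40],
  "slide": [
    [0, 0, 0.002],
    [0, 0, 0.004],
    [0, 0, 0.004],
    [0, 0, 0.004],
    [0, 0, 0.004],
    [0, 0, 0.004]
  ],
  "yaw": [0, 0, 0, 0, 0, 0]
}}

```text
time: 25.93
tool_pos: [0.4494, 0.3411, 0.2436]
tcp_rot: [0.062, -3.141, 0.0]
wrist_force: [0.4, 0.3, 0.0]
width: 0.465
grip_force: 0.0
```

>>> {"name": "drive_tool", "arguments": {
  "claw": [40, 40, 40, 40, 40, 40, 40, 40],
  "slide": [
    [0, 0, 0.02],
    [0, 0, 0.05],
    [0, 0, 0.1],
    [0, 0, 0.18],
    [0, 0, 0.26],
    [0, 0, 0.3],
    [0, 0, 0.3],
    [0, 0, 0.3]
  ],
  "yaw": [0, 0, 0, 0, 0, 0, 0, 0]
}}

```text
time: 26.6
tool_pos: [0.4499, 0.3414, 0.3966]
tcp_rot: [-0.062, 3.137, 0.004]
wrist_force: [0.3, 0.1, -1.2]
width: 0.468
grip_force: 0.0
```

```bash
python3 chk.py 14
python3 - <<'E'
from h import *
t='w14';grab('wrist',t)
Q,r=rect(t,(.33,.57,.235,.45),.055,.07);show(t,'plate',(.33,.57,.235,.45),.055,.07)
A=np.c_[Q[:,:2]-[.4487,.341],np.ones(len(Q))];print(np.linalg.lstsq(A,Q[:,2],rcond=None)[0])
E
```

```text
[0.44986591 0.341397   0.39660668] 92.2503798242039 [ 0.25678221  0.06393835 -1.18029919]
d14 plate 5211 c [450.7 345.1] size [201.5 175.2] ang 2.7 zp50,98 [65.1 69.2]
plane [-0.00134163  0.00178201  0.06532606]
s14 plate 2652 c [448.5 340.5] size [205.5 174.4] ang 2.0 zp50,98 [63.9 67.5]
plane [-0.00016542  0.00021592  0.06420231]
w14 plate 43687 c [447.5 341.6] size [199.4 171.2] ang 2.5 zp50,98 [62.4 64.2]
[-0.00272411 -0.00056014  0.06236142]
```

```bash
python3 -c "
from workcell import bot
print(bot.finish_job())"
```

```text
the job is handed in; nothing more can be done
None
```

The job is handed in: the refractometer and pen lie flat in their bays, thick ends at the wide end, and the lid was pressed down with about 10 N and measures level and centred within about 1 mm; the hand-in call returned no verdict.

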